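Fish the blue valve cap out from under the slatted riser

ROBOT

A 6-joint arm with a two-finger parallel gripper is mounted at the origin on the work surface. World frame = base frame: x ahead of the robot, y to its left, z up, the work surface at z = 0. Lengths are in m, angles in rad, forces in N, time in s.
With the tool pointing down it reaches from about 0.325 to 0.775 m from the base axis. Payload 5.5 kg.
Tool frame: the origin (TCP) lies at the very end of the fingers, on their centre line; the grasp point (between the pads) lies 19 mm behind it; z points along the fingers, y is the line along which they close (so a half turn about z gives the same grasp; the last joint's range is limited). The gripper opens to 88 mm and grips with 3 to 60 N. Pads are 20 mm wide; open, the fingers measure 115 mm over their backs; the gripper's body (75 mm by 178 mm) begins 61 mm behind the grasp point.
Start: joints at [-1.298, 0.091, 1.231, -0, 1.82, -0.057], TCP at [0.194, -0.568, 0.223] pointing down, gripper open.
Joint ranges: [-2.87, 2.87], [-0.86, 2.18], [0.17, 2.46], [-1.51, 4.65], [0.06, 2.69], [-2.65, 2.65]. Speed limits (rad/s): [2.57, 2.57, 3.01, 3.14, 3.14, 3.14].

INTERFACE

Orientations are given as a 3x3 rotation matrix whose columns are the frame's x, y, z axes.
In Python, from cell import * gives the robot as it stands.
- The arm moves only by the tool step_arm, never from a script. Its argument "motion" is a list that holds one entry, the list of rows, each a list of 6 numbers: the shift along the tool's x, y, z in mm, then the turn, a rotation vector about the tool's x, y, z in rad. A call has 1 to 12 rows; each row is the pose to reach, as a shift and turn from the pose commanded when the call began, along the tool's axes at that moment; what a row does not reach only later rows make up. A row lasts 1/10 s, in which the tool goes at most 50 mm and 8.59 degrees, less where a joint would pass 70% of its speed; a pose out of reach is approached as far as the arm can. A call with a gripper value outside its range is refused whole. "hand" is the finger opening in mm, from 0 to 87.8, set as the call begins (left out, the last holds). The fingers move at their own pace and stop on an object; "grip_force" is the grip in N (left out, the last holds). Time passes only in rows, so rows that repeat a pose let the fingers close. It gives the time, the measured TCP pose, the force, the opening and the grip force at its end, in the units of the state.
- state(): the state, without advancing time (a new reading comes with each control period).
- grab_frame(name): name is "scene" or "top"; returns a dict with "image" (384x512x3 uint8, blue, green, red), "K" (3x3 intrinsics, pixels), "extrinsics" (4x4, takes a point from camera to world coordinates). Camera axes: x right, y down, z forward; pixel columns grow to the right and rows downward; lengths in m; the calibration is good to about 2 mm. A picture is of the moment at which its call begins. There is no depth.
- hand_in(): hands the job in; it is judged then, once.
The state is a dict: "time": time; "joints": joint angles; "qd": joint speeds; "joint_efforts": joint torques, N m; "ee_pos": TCP position; "tcp_rot": TCP orientation; "force": force on the tool from outside, world axes, zero at the start; "ft_torque": the same for the moment, N m; "gripper_width": finger opening in m; "grip_force": force on a finger pad.
Only numpy, scipy, OpenCV 4.12 (cv2) and the standard library are available. Lean on these libraries where they do the work, as an engineer would, in place of code of your own. Each camera call takes 0.05 s, during which the arm holds its last target. There are 200 camera calls.

TASK

The blue radiator-valve cap has rolled under the slatted pine riser. Take the bent rod with the yellow handle, reach its hooked end in behind the cap and pull the cap out through the riser's open side until all of it is clear on the open table top, then lay the bent rod down flat on the table. Do not touch the cap with the gripper, and leave the straight rod where it lies.

Things in the scene. Friction and masses are not known exactly. Their poses are not given: they have to be found in the camera images.
- hook_rod: Bent rod, loose, 140 g, lying flat, z up. Origin: under the centre of its yellow handle, a block 100 (x) x 22 (y) x 26 mm high; grip it there from above. A steel shank, 8 mm diameter, axis 4 mm above the underside, runs along +x to a bend at x = 200, y = 0 mm. There the foot, same bar and level, turns to +y (left), leaning back 15 deg towards the handle; it ends at x = 186, y = 52.
- blue_cap: The blue cap: a loose plastic disc standing flat, 34 mm in diameter, 20 mm high, about 30 g. Origin: centre of its underside. It starts on the table beneath the riser's slats, 60 to 95 mm inside the open side.
- riser: Slatted pine riser, fixed, 300 (x) x 220 (y) x 57 mm high, yaw within 0.2 rad of 0. Origin: footprint centre at table height. Its -y side (y = -110) is open: a gap 45 mm high, x from -138 to 138, under slats along x with 25 mm slots that show the cap from above. 12 mm walls close the other sides. A glass reed diffuser 50 mm wide stands on it at x = 95, y = 75, reeds 165 mm above the slats.
- straight_rod: A straight rod with a dark brown wooden handle, otherwise like the bent one (same handle block, shank 8 mm to x = 204 mm, no foot), loose, lying flat near it. Not needed; leave it. Origin: centre of the handle's underside, x along the shank.
Things that resemble listed ones, but are neither listed nor needed, are in the scene too. Several things have the shape of the blue_cap; the one meant has the colours described above.

How it is judged:
By the outcome, as a careful person would: the job done as asked, in the order asked, and still so for the second after the job is handed in, with the robot touching nothing.
It also fails if it takes over 54 s, if anything falls off the work surface, if the arm or the gripper's body presses on something with over 40 N, if the wrist force passes 120 N, or if a joint passes its speed limit or range.

## Working session

There is one attempt and no reset: what is moved stays moved. The work goes in short steps, Python scripts to look and compute and a tool call to move; the robot and the scene stay as the last step left them, time stands still between calls to the robot, and variables do not carry over. Pictures are saved under pics/ and viewed, at most 10 in all, crops included, and the job is handed in when it is done.

Besides the shell and the picture viewer there is one more tool, called after ">>>" as name(argument=value, ...), one argument or row to a line, values as JSON. step_arm: Moves the arm, as the interface text tells. Its arguments: {"type":"object","properties":{"motion":{"type":"array"},"hand":{"type":"number"},"grip_force":{"type":"number"}},"required":["motion"]}

```bash
mkdir -p pics; cat > h.py <<'E'
from cell import *
import numpy as np, cv2
def ray(f,u,v,z=0.):
    K,E=np.array(f["K"]),np.array(f["extrinsics"])
    d=E[:3,:3]@np.linalg.solve(K,[u,v,1.]);o=E[:3,3]
    return o+d*(z-o[2])/d[2]
def proj(f,p):
    K,E=np.array(f["K"]),np.array(f["extrinsics"])
    c=K@(E[:3,:3].T@(np.array(p)-E[:3,3]));return c[:2]/c[2]
def save(n,img,s=1): cv2.imwrite("pics/"+n+".png",cv2.resize(img,None,fx=s,fy=s,interpolation=cv2.INTER_CUBIC))
E
python3 - <<'E'
from h import *
for n in("scene","top"):
    f=grab_frame(n);save(n+"0",f["image"],1.5);np.savez(n+"0.npz",**f)
    print(n,np.round(f["extrinsics"],3).tolist(),np.round(f["K"],1).tolist())
s=state();print(s["time"],s["ee_pos"],np.round(s["tcp_rot"],3).tolist())
E
```

```text
scene [[-0.467, 0.647, -0.603, 0.957], [0.884, 0.352, -0.306, 0.171], [0.014, -0.676, -0.737, 0.628], [0.0, 0.0, 0.0, 1.0]] [[361.6, 0.0, 258.9], [0.0, 361.6, 193.3], [0.0, 0.0, 1.0]]
top [[-0.021, -0.997, 0.068, 0.41], [-1.0, 0.021, -0.011, -0.079], [0.009, -0.068, -0.998, 0.85], [0.0, 0.0, 0.0, 1.0]] [[349.1, 0.0, 254.2], [0.0, 349.1, 194.6], [0.0, 0.0, 1.0]]
0.1 [ 0.19424203 -0.56741556  0.22163322] [[0.946, 0.324, -0.0], [0.324, -0.946, 0.002], [0.0, -0.002, -1.0]]
```

View pics/top0.png

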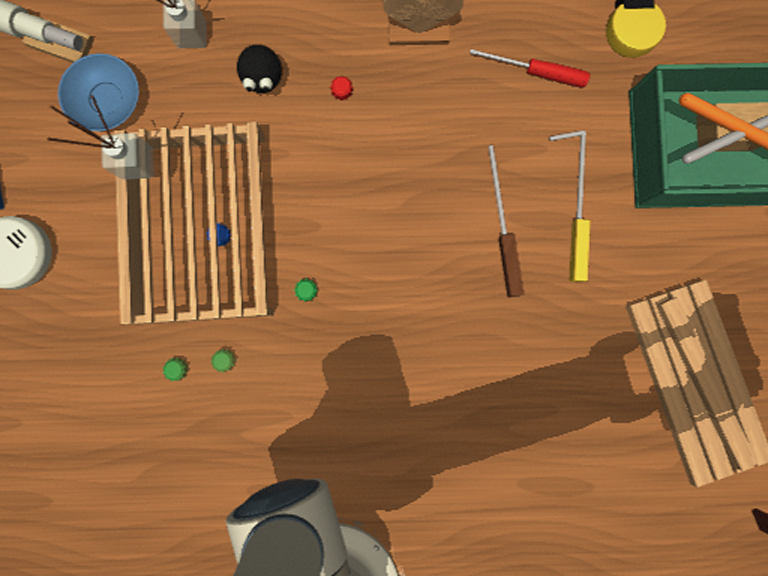

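View pics/scene0.png

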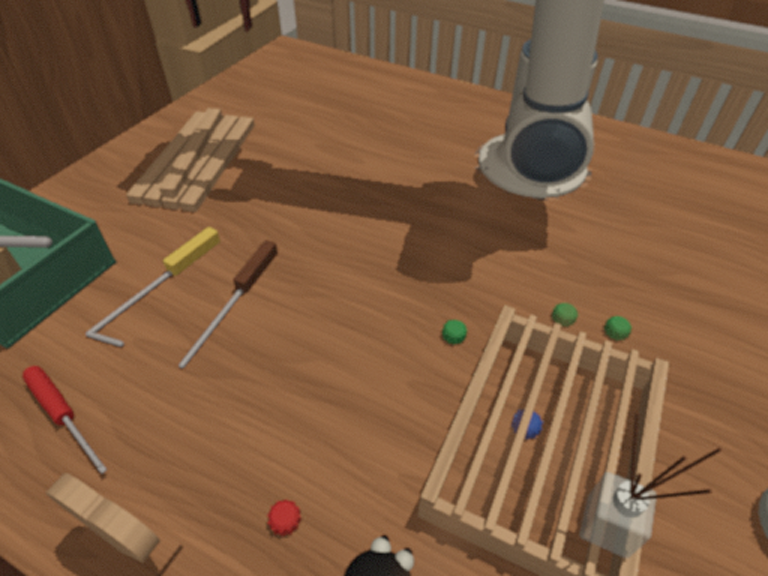

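Candidates (1.5x top picture):
- **Caps:** blue (220,235) under the riser is the one meant. Green ones at (306,290), (223,360) and (175,370), and a red one at (342,88), are not.
- **Rods:** the bent yellow one (580,250) with its foot at (551,138) is the one meant. The brown straight rod (510,265) and red screwdriver (560,73) are not.

The riser's open side faces right, at column ~265. One close crop to check this.

```bash
python3 - <<'E'
from h import *
t=np.load("top0.npz")["image"];s=np.load("scene0.npz")["image"]
a=cv2.resize(t[75:225,70:190],None,fx=3.2,fy=3.2,interpolation=2)   # 384x480
b=cv2.resize(t[80:200,320:400],None,fx=4,fy=4,interpolation=2)  # 320x480
save("crop1",np.hstack([a,b]))
c=s[200:384,275:455]
save("crop2",c,3.2)
E
```

```text
(no output)
```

View pics/crop1.png

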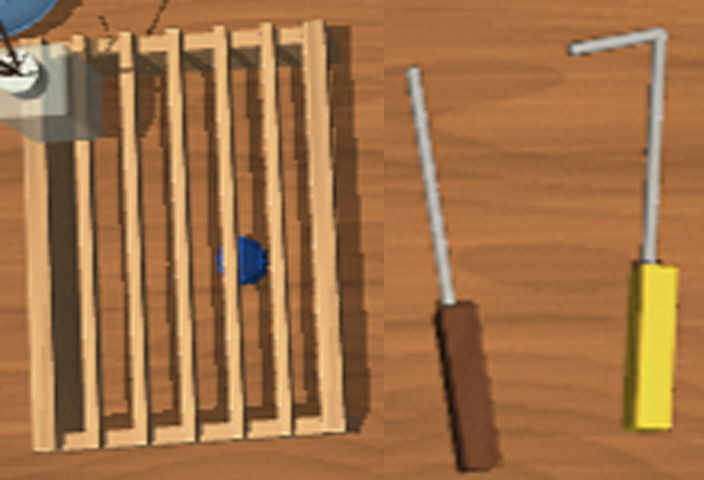

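View pics/crop2.png

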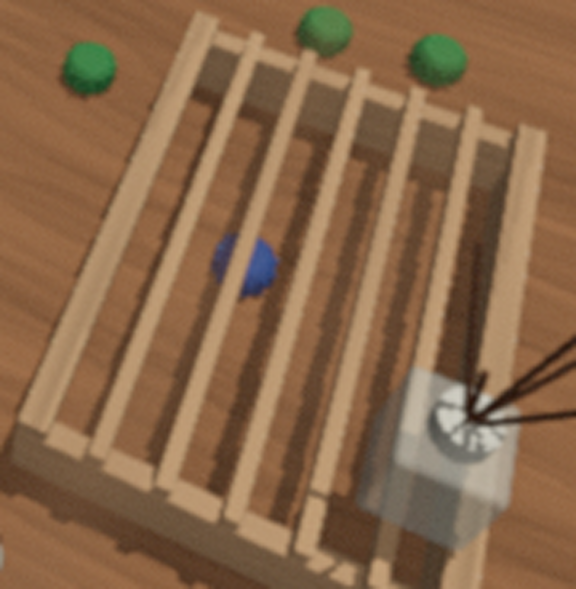

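The crops confirm the choice. In crop1 the blue cap is at (243,260) under the third slat from the open right edge (325,22)–(345,432). The bent rod has its handle at (640–676,264) to (633–671,428), bend (660,33) and foot tip (572,49).

```bash
python3 - <<'E'
from h import *
t=dict(np.load("top0.npz"));s=dict(np.load("scene0.npz"))
A=lambda x,y,z:ray(t,70+x/3.2-.35,75+y/3.2-.35,z)
B=lambda x,y,z:ray(t,320+(x-384)/4-.4,80+y/4-.4,z)
C=lambda x,y,z:ray(s,275+x/3.2-.35,200+y/3.2-.35,z)
r=lambda p:np.round(p,4)
c=[A(325,22,.057),A(345,432,.057),A(37,450,.057)]
print("riser +x-y,-x-y,-x+y",*map(r,c))
print("scene riser -x-y,-x+y,+x-y",r(C(200,13,.057)),r(C(545,130,.057)),r(C(20,425,.057)))
yaw=np.arctan2(*(c[0]-c[1])[[1,0]]);o=(c[0]+c[2])/2;print("yaw",yaw,"centre",o, "len",np.linalg.norm(c[0]-c[1]),np.linalg.norm(c[2]-c[1]))
R=np.array([[np.cos(yaw),-np.sin(yaw)],[np.sin(yaw),np.cos(yaw)]])
for p in(A(243,260,.013),C(245,263,.013)):print("cap",r(p),r(R.T@(p-o)[:2]))
h0=(B(640,264,.026)+B(676,264,.026))/2;h1=(B(633,428,.026)+B(671,428,.026))/2
b=B(660,34,.004);f=B(572,49,.004)
print("handle",r(h0),r(h1),"ctr",r((h0+h1)/2),"bend",r(b),"foot",r(f),"len",np.linalg.norm(b-(h0+h1)/2))
for q in((h0-h1),(b-(h0+h1)/2)):print("rod yaw",np.arctan2(q[1],q[0]))
print("straight",r(ray(t,510/1.5,265/1.5,.026)),"green",r(ray(t,306/1.5,289/1.5,.01)))
print(state()["time"])
E
```

```text
riser +x-y,-x-y,-x+y [0.7314 0.0999 0.057 ] [0.4335 0.0873 0.057 ] [0.4254 0.3042 0.057 ]
scene riser -x-y,-x+y,+x-y [0.4385 0.0917 0.057 ] [0.4278 0.3068 0.057 ] [0.7385 0.1041 0.057 ]
yaw 0.04220904932391604 centre [0.57840238 0.20206527 0.057     ] len 0.29816268206046115 0.21708867302543358
cap [0.5662 0.1725 0.013 ] [-0.0135 -0.029 ]
cap [0.5721 0.175  0.013 ] [-0.0074 -0.0268]
handle [ 0.5773 -0.4112  0.026 ] [ 0.4787 -0.403   0.026 ] ctr [ 0.528  -0.4071  0.026 ] bend [ 0.7266 -0.4283  0.004 ] foot [ 0.718  -0.3729  0.004 ] len 0.20088023848908843
rod yaw -0.08378493233557628
rod yaw -0.10616954997993529
straight [ 0.5047 -0.2928  0.026 ] green [0.4745 0.0331 0.01  ]
0.1
```

>>> step_arm(
  motion=[
    [[33,-4,10,0,0,0.04],[67,-8,20,0,0,0.08],[100,-12,32,0,0,0.12],[134,-16,44,0,0,0.16],[167,-20,55,0,0,0.2],[200,-23,66,0,0,0.24],[234,-27,78,0,0,0.28],[267,-31,90,0,0,0.32],[300,-35,100,0,0,0.36],[334,-39,110,0,0,0.4],[368,-43,120,0,0,0.43],[368,-43,120,0,0,0.43]],
  ],
  hand=70,
)

```text
time: 1.3
ee_pos: [0.5308, -0.4044, 0.0993]
tcp_rot: [[0.995, -0.096, -0.002], [-0.096, -0.995, 0.004], [-0.003, -0.004, -1.0]]
force: [-0.1, -0.1, -0.0]
gripper_width: 0.07
grip_force: 0.0
```

```bash
python3 - <<'E'
from h import *
f=grab_frame("top");s=state();print(s["time"],s["ee_pos"],np.round(s["tcp_rot"],3).tolist(),s["gripper_width"])
g=grab_frame("scene")
save("ap",np.hstack([cv2.resize(f["image"][60:220,290:430],None,fx=3,fy=3),cv2.resize(g["image"][100:260,30:150],None,fx=3,fy=3)]))
E
```

```text
1.35 [ 0.52930489 -0.40600329  0.10042409] [[0.995, -0.097, -0.003], [-0.097, -0.995, 0.002], [-0.003, -0.002, -1.0]] 0.07004405276779344
```

View pics/ap.png

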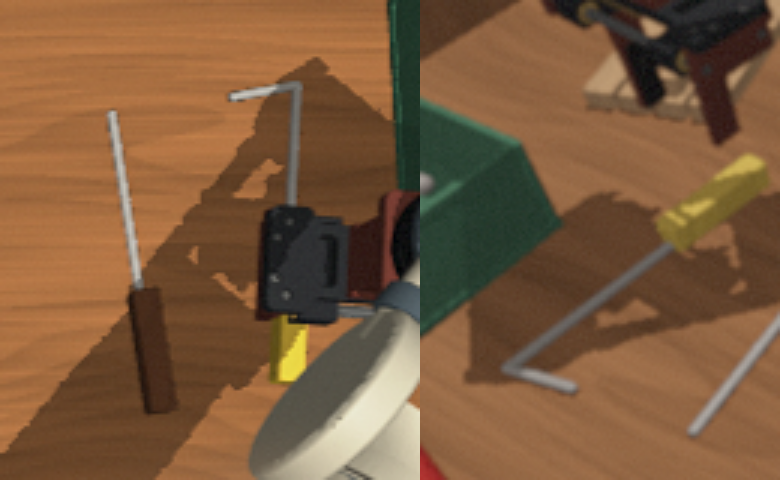

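The gripper is square over the yellow handle and clear of the tray and the straight rod. Descending to grasp.

>>> step_arm(
  motion=[
    [[0,0,25,0,0,0],[0,0,50,0,0,0],[0,0,70,0,0,0],[0,0,85,0,0,0],[0,0,93,0,0,0],[0,0,96,0,0,0],[0,0,96,0,0,0]],
  ],
)

```text
time: 2.1
ee_pos: [0.5285, -0.4082, 0.0072]
tcp_rot: [[0.995, -0.1, 0.0], [-0.1, -0.995, -0.0], [0.001, 0.0, -1.0]]
force: [-0.1, -0.4, 0.3]
gripper_width: 0.0699
grip_force: 0.0
```

>>> step_arm(
  motion=[
    [[0,0,0,0,0,0],[0,0,0,0,0,0],[0,0,0,0,0,0],[0,0,0,0,0,0],[0,0,0,0,0,0],[0,0,0,0,0,0],[0,0,0,0,0,0],[0,0,0,0,0,0]],
  ],
  hand=10,
  grip_force=40,
)

```text
time: 2.9
ee_pos: [0.5285, -0.4079, 0.0066]
tcp_rot: [[0.995, -0.1, -0.0], [-0.1, -0.995, -0.0], [-0.0, 0.0, -1.0]]
force: [-0.4, -0.1, -0.6]
gripper_width: 0.0216
grip_force: 40.0
```

>>> step_arm(
  motion=[
    [[0,0,-10,0,0,0],[0,0,-30,0,0,0],[0,0,-55,0,0,0],[0,0,-75,0,0,0],[0,0,-80,0,0,0]],
  ],
)

```text
time: 3.4
ee_pos: [0.5297, -0.4087, 0.0906]
tcp_rot: [[0.995, -0.1, 0.004], [-0.1, -0.995, -0.003], [0.004, 0.003, -1.0]]
force: [1.0, -0.7, -1.8]
gripper_width: 0.0219
grip_force: 40.0
```

>>> step_arm(
  motion=[
    [[5,-10,0,0,0,-0.08],[13,-30,0,0,0,-0.22],[24,-58,0,0,0,-0.36],[35,-86,0,0,0,-0.5],[46,-115,0,0,0,-0.64],[57,-143,0,0,0,-0.78],[68,-172,0,0,0,-0.92],[79,-200,0,0,0,-1.06],[90,-228,0,0,0,-1.2],[100,-255,0,0,0,-1.34],[109,-275,0,0,0,-1.48],[115,-288,0,0,0,-1.62]],
  ],
)

```text
time: 4.6
ee_pos: [0.672, -0.1307, 0.0855]
tcp_rot: [[0.044, 0.999, -0.001], [0.999, -0.044, 0.001], [0.001, -0.002, -1.0]]
force: [-0.4, 0.1, -1.3]
gripper_width: 0.0219
grip_force: 40.0
```

>>> step_arm(
  motion=[
    [[0,0,0,0,0,-0.09],[0,0,0,0,0,-0.09],[0,0,0,0,0,-0.09]],
  ],
)

```text
time: 4.9
ee_pos: [0.6714, -0.1328, 0.0859]
tcp_rot: [[-0.036, 0.999, -0.001], [0.999, 0.036, 0.0], [0.0, -0.001, -1.0]]
force: [0.3, 0.1, -1.3]
gripper_width: 0.0217
grip_force: 40.0
```

```bash
python3 - <<'E'
from h import *
f=grab_frame("top");s=state();print(s["time"],s["ee_pos"],np.round(s["tcp_rot"],3).tolist(),s["gripper_width"],s["joints"])
g=grab_frame("scene");np.savez("t1.npz",**f);np.savez("s1.npz",**g)
save("carry",np.hstack([cv2.resize(f["image"][60:240,60:340],None,fx=1.7,fy=1.7),cv2.resize(g["image"][120:324,100:300],None,fx=1.5,fy=1.5)]))
E
```

```text
4.95 [ 0.67144132 -0.13300928  0.08609536] [[-0.036, 0.999, -0.001], [0.999, 0.036, 0.0], [0.0, -0.001, -1.0]] 0.022151911781665732 [-2.45228613e-01  3.33391952e-01  1.19625864e+00 -5.34009283e-05
  1.61280599e+00 -2.81563620e-01]
```

View pics/carry.png

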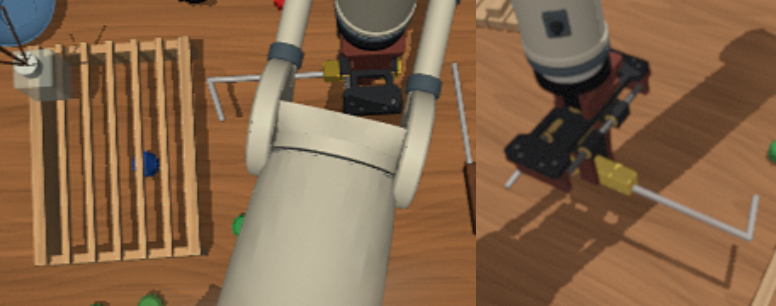

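The rod hangs level. Bend is at crop (210,80), foot tip at (221,119) pointing toward the robot, just outside the riser's open side.

```bash
python3 - <<'E'
from h import *
f=dict(np.load("t1.npz"))
print(ray(f,60+210/1.7,60+80/1.7,.083),ray(f,60+221/1.7,60+119/1.7,.083))
E
```

```text
[0.66184279 0.06685049 0.083     ] [0.6094694  0.05286378 0.083     ]
```

>>> step_arm(
  motion=[
    [[0,0,20,0,0,0],[0,0,42,0,0,0],[0,0,62,0,0,0],[0,0,72,0,0,0],[0,0,76,0,0,0],[0,0,76,0,0,0]],
  ],
)

```text
time: 5.6
ee_pos: [0.6717, -0.133, 0.0106]
tcp_rot: [[-0.038, 0.999, -0.0], [0.999, 0.038, 0.0], [0.0, -0.0, -1.0]]
force: [0.1, -0.5, -1.3]
gripper_width: 0.0217
grip_force: 40.0
```

>>> step_arm(
  motion=[
    [[8,0,0,0,0,0],[24,0,0,0,0,0],[40,0,0,0,0,0],[56,0,0,0,0,0],[72,0,0,0,0,0],[88,0,0,0,0,0],[104,0,0,0,0,0],[120,0,0,0,0,0],[136,0,0,0,0,0],[150,0,0,0,0,0],[160,0,0,0,0,0],[160,0,0,0,0,0]],
  ],
)

```text
time: 6.8
ee_pos: [0.6655, 0.0287, 0.0106]
tcp_rot: [[-0.041, 0.999, -0.0], [0.999, 0.041, 0.0], [0.0, 0.0, -1.0]]
force: [0.1, -0.6, -1.8]
gripper_width: 0.0219
grip_force: 40.0
```

```bash
python3 - <<'E'
from h import *
f=grab_frame("top");s=state();print(s["time"],s["ee_pos"],s["force"])
g=grab_frame("scene")
save("ins",np.hstack([cv2.resize(f["image"][75:225,70:190],None,fx=3,fy=3),cv2.resize(g["image"][200:350,265:405],None,fx=3,fy=3)]))
E
```

```text
6.85 [0.66554888 0.02765568 0.01060835] [ 0.56049743 -0.6547906  -2.22021556]
```

View pics/ins.png

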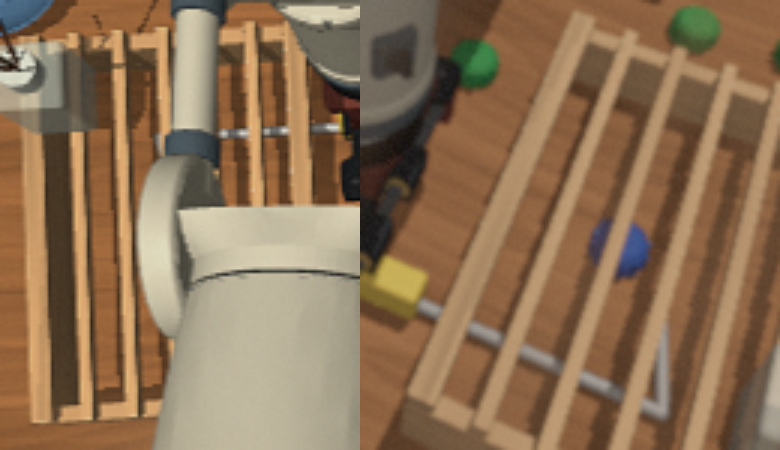

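The foot tip (662,330) is deeper than the cap (620,248), with room behind it. Sliding sideways behind the cap.

>>> step_arm(
  motion=[
    [[0,-5,0,0,0,0],[0,-15,0,0,0,0],[0,-25,0,0,0,0],[0,-35,0,0,0,0],[0,-45,0,0,0,0],[0,-53,0,0,0,0],[0,-58,0,0,0,0],[0,-58,0,0,0,0]],
  ],
)

```text
time: 7.7
ee_pos: [0.6071, 0.0247, 0.0108]
tcp_rot: [[-0.039, 0.999, 0.0], [0.999, 0.039, -0.0], [-0.0, 0.0, -1.0]]
force: [0.8, 0.1, -1.2]
gripper_width: 0.0222
grip_force: 40.0
```

>>> step_arm(
  motion=[
    [[-4,0,0,0,0,0],[-10,0,0,0,0,0],[-17,0,0,0,0,0],[-24,0,0,0,0,0],[-32,0,0,0,0,0],[-40,0,0,0,0,0],[-48,0,0,0,0,0],[-56,0,0,0,0,0],[-64,0,0,0,0,0],[-70,0,0,0,0,0],[-74,0,0,0,0,0],[-74,0,0,0,0,0]],
  ],
)

```text
time: 8.9
ee_pos: [0.6105, -0.0497, 0.0107]
tcp_rot: [[-0.038, 0.999, 0.0], [0.999, 0.038, -0.0], [-0.0, 0.0, -1.0]]
force: [-0.1, 0.1, -2.2]
gripper_width: 0.0216
grip_force: 40.0
```

```bash
python3 - <<'E'
from h import *
s=state();print(s["time"],s["ee_pos"],s["force"])
g=grab_frame("scene")
save("pull",g["image"][180:350,225:405],3)
E
```

```text
8.9 [ 0.61049365 -0.0496693   0.01065216] [-0.12099445  0.12484586 -2.19389786]
```

View pics/pull.png

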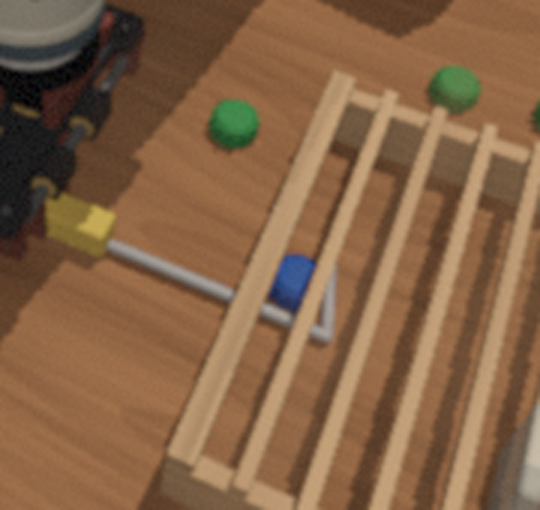

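The cap (293,282) is held in the hook and has come along. Pulling on.

>>> step_arm(
  motion=[
    [[-4,0,0,0,0,0],[-12,0,0,0,0,0],[-20,0,0,0,0,0],[-28,0,0,0,0,0],[-36,0,0,0,0,0],[-44,0,0,0,0,0],[-52,0,0,0,0,0],[-60,0,0,0,0,0],[-68,0,0,0,0,0],[-76,0,0,0,0,0],[-83,0,0,0,0,0],[-87,0,0,0,0,0]],
  ],
)

```text
time: 10.15
ee_pos: [0.6139, -0.1368, 0.0106]
tcp_rot: [[-0.039, 0.999, -0.0], [0.999, 0.039, -0.0], [-0.0, -0.0, -1.0]]
force: [0.1, -0.3, -1.1]
gripper_width: 0.022
grip_force: 40.0
```

>>> step_arm(
  motion=[
    [[0,0,1,0,0,0],[0,0,3,0,0,0],[0,0,3,0,0,0]],
  ],
)

```text
time: 10.45
ee_pos: [0.6137, -0.1357, 0.0071]
tcp_rot: [[-0.039, 0.999, -0.001], [0.999, 0.039, 0.0], [0.0, -0.001, -1.0]]
force: [1.3, 0.1, -1.7]
gripper_width: 0.0216
grip_force: 40.0
```

```bash
python3 - <<'E'
from h import *
s=state();print(s["time"],s["ee_pos"],s["force"])
g=grab_frame("scene")
save("out",g["image"][150:330,175:385],3)
E
```

```text
10.45 [ 0.61367317 -0.13568751  0.00712894] [ 1.31455759  0.14332377 -1.65771401]
```

View pics/out.png

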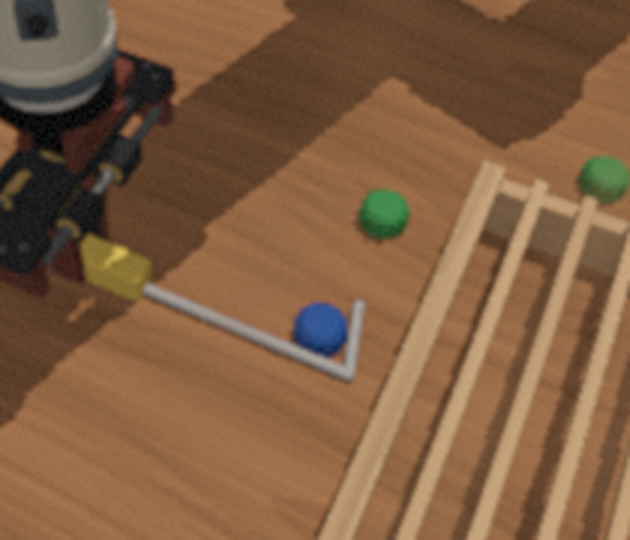

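The cap (321,328) is fully out on the open table, about 45 mm clear of the riser. Lowering the last half-millimetre, releasing, and rising.

>>> step_arm(
  motion=[
    [[0,0,0.7,0,0,0],[0,0,0.7,0,0,0]],
  ],
)

```text
time: 10.7
ee_pos: [0.6138, -0.1358, 0.0068]
tcp_rot: [[-0.039, 0.999, -0.0], [0.999, 0.039, 0.0], [0.0, -0.0, -1.0]]
force: [0.8, -0.1, -0.5]
gripper_width: 0.022
grip_force: 40.0
```

>>> step_arm(
  motion=[
    [[0,0,0,0,0,0],[0,0,0,0,0,0],[0,0,0,0,0,0],[0,0,0,0,0,0],[0,0,0,0,0,0],[0,0,0,0,0,0]],
  ],
  hand=60,
)

```text
time: 11.3
ee_pos: [0.6139, -0.1361, 0.007]
tcp_rot: [[-0.039, 0.999, 0.0], [0.999, 0.039, -0.0], [-0.0, 0.0, -1.0]]
force: [-0.3, 0.0, 0.4]
gripper_width: 0.0596
grip_force: 0.0
```

>>> step_arm(
  motion=[
    [[0,0,-5,0,0,0],[0,0,-20,0,0,0],[0,0,-45,0,0,0],[0,0,-75,0,0,0],[0,0,-105,0,0,0],[0,0,-130,0,0,0],[0,0,-150,0,0,0],[0,0,-150,0,0,0]],
  ],
)

```text
time: 12.1
ee_pos: [0.6156, -0.1365, 0.1628]
tcp_rot: [[-0.039, 0.999, 0.008], [0.999, 0.039, -0.002], [-0.003, 0.008, -1.0]]
force: [0.6, -0.3, -0.6]
gripper_width: 0.0599
grip_force: 0.0
```

```bash
python3 - <<'E'
from h import *
s=state();print(s["time"],s["ee_pos"],s["force"],s["gripper_width"])
g=grab_frame("scene");save("end",g["image"],1.5)
E
```

```text
12.1 [ 0.61556207 -0.13646775  0.16275084] [ 0.55432684 -0.27405129 -0.60201769] 0.0598632286776619
```

View pics/end.png

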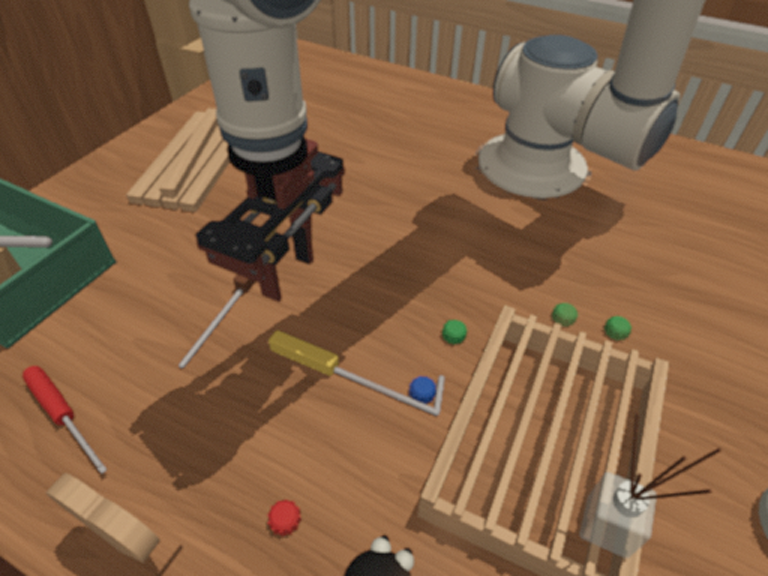

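The rod lies flat with its handle at (303,352). The cap (423,389) is clear of the riser, the straight rod has not moved, and the gripper is free. Handing in.

```bash
python3 -c "
from cell import *
print(hand_in())"
```

```text
the job is handed in; nothing more can be done
None
```

The blue cap is out on the open table, about 45 mm clear of the riser; the bent rod lies flat, the straight rod wasn't moved, and I handed the job in at about 12 s (no verdict was returned).

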